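Re-space the divider tote and pack the scraper and timer

ROBOT

A 7-joint arm with a two-finger parallel gripper is mounted at the origin on the work surface; the furniture and walls round the work are solid. World frame = base frame: x ahead of the robot, y to its left, z up, the work surface at z = 0. Lengths are in m, angles in degrees, forces in N, time in s.
With the tool pointing down it reaches from about 0.425 to 0.875 m from the base axis. Payload 4.7 kg.
Tool frame: the origin (TCP) lies on the front face of the gripper's body, between the roots of the fingers; the fingertips stand 70 mm ahead of it and the grasp point (between the pads) lies 51 mm ahead of it; z points along the fingers, y is the direction in which the jaws open and shut (so a half turn about z gives the same grasp; the last joint's range is limited). The gripper opens to 87 mm and grips with 3 to 60 N. Pads are 19 mm wide; open, the fingers measure 117 mm over their backs; the gripper's body (75 mm by 190 mm) begins 51 mm behind the grasp point.
Start: joints at [-68.004, 18.392, -4.016, 83.108, 1.295, 78.541, -3.26], TCP at [0.235, 0.606, 0.292] pointing down, gripper open.
Joint ranges: [-163.93, 163.93], [-17.29, 119.83], [-79.2, 71.16], [3.27, 140.29], [-89.18, 269.18], [5.43, 117.66], [-154.24, 154.24]. Speed limits (degrees/s): [147.25, 147.25, 180, 180, 180, 180, 180].

INTERFACE

Orientations are given as [roll, pitch, yaw] about the fixed x, y, z axes, in that order (R = Rz(yaw) Ry(pitch) Rx(roll)).
In Python, from cell import env gives the robot as it stands.
- The arm moves only by the tool drive_tool, never from a script. Its argument "commands" is a list of rows, each a list of 7 numbers: the shift along the tool's x, y, z in cm, then the turn, a rotation vector about the tool's x, y, z in degrees, then the opening, from 0 (shut) to 1 (fully open). In form: [[tx, ty, tz, rx, ry, rz, hand], ...]. A call has 1 to 20 rows; each row shifts and turns the commanded pose from where the row before left it, along the tool's axes as they then stand; what a row does not reach is not made up. A row lasts 1/12 s, in which the tool goes at most 41.7 mm and 7.16 degrees, less where a joint would pass 70% of its speed; a pose out of reach is approached as far as the arm can. A call is refused whole if a number of a shift passes 4.17 or a number of a turn 7.16, either way. A call with a gripper value outside its range is refused whole. The fingers move at their own pace and stop on an object; "force" is the grip in N (left out, the last holds). Time passes only in rows, so rows that do not move let the fingers close. It gives the time, the measured TCP pose, the force and the opening at its end, in the units of the state.
- env.get_obs(): the state, without advancing time (a new reading comes with each control period).
- env.read_camera(name): name is "scene" or "top" or "wrist"; returns a dict with "img" (400x640x3 uint8, blue, green, red), "mtx" (3x3 intrinsics, pixels), "k1" (the pictures are not rectified: a ray, as slopes to the right and down, at radius r is drawn at 1 + k1 r^2 times it, then the intrinsics apply), "pose" (4x4, takes a point from camera to world coordinates). Camera axes: x right, y down, z forward; pixel columns grow to the right and rows downward; lengths in m; the calibration is good to about 2 mm. A picture is of the moment at which its call begins. There is no depth.
- env.sign_off(): hands the job in, once; it reports no verdict.
The state is a dict: "time_s": time; "qpos": joint angles; "joint_velocities": joint speeds; "effort": joint torques, N m; "tool_pos": TCP position; "tool_rot": TCP orientation; "force": force on the tool from outside, world axes, zero at the start; "wrist_torque": the same for the moment, N m; "grip_width": finger opening in m.
Only numpy, scipy, OpenCV 4.12 (cv2) and the standard library are available. Lean on these libraries where they do the work, as an engineer would, in place of code of your own. Each camera call takes 0.05 s, during which the arm holds its last target.

TASK

First slide both dividers of the white tote outwards, towards its two ends, until the middle compartment is long enough for the bench scraper, without pushing the ribbon spool lying in the left end compartment. Then lay the scraper flat in the middle compartment and stand the kitchen timer upright in the right end compartment, so that scraper, timer and spool each have a compartment to themselves. Set the things down rather than dropping them.

Things in the scene. Friction and masses are not known exactly. Their poses are not given: they have to be found in the camera images.
- tote: White open tote fixed to the table, outside 156 (x) x 348 (y) x 46 mm high; rails and lips stick out 8 mm more. Origin: centre of underside; y along its length, + to the left end; x across, away from the robot; z up. Inside 148 x 340 mm, floor 4 mm and rims 46 mm above the table. Two 5 mm cross dividers slide along y and part it into left end, middle and right end compartments.
- divider_left_tab (a point): Centre of the grey grip tab of the left divider (aluminium plate across the tote, from 6 to 51 mm above the table). Tab: 36 (tote x) x 10 (tote y) mm, at mid-width on the plate, top 68 mm above the table; this point is at 57 mm, in the mid-plane of the 5 mm plate, axes as the tote's. Shoes ride on both rims, up to 87 mm from mid-width, 52 mm above the table.
- divider_right_tab (a point): Centre of the grip tab of the right divider, same shape and same place on it as on the left divider.
- divider_left (a joint): Slide of the left divider in m, 0 to 0.120: grows towards the tote's left end (+y). Its middle plane is at tote y = 0 + value. About 1.5 N of friction, stays where it is left.
- divider_right (a joint): Slide of the right divider in m, 0 to 0.085: grows towards the tote's right end (-y). Its middle plane is at tote y = -0.025 - value. About 1.5 N of friction, stays where it is left.
- bench_scraper: Bench scraper lying flat, front left of the robot: 97 (x) x 154 (y) x 20 mm, 0.13 kg. Handle bar along its +x edge: 154 mm long (y), 24 mm wide (x = +24 to +48, centre line +36 mm), 20 mm high; from it a 2 mm steel blade reaches to x = -48 mm. Origin: centre of the underside of the whole, z up. Handle starts towards the robot. Too long to lie across the tote.
- twist_timer: Round kitchen timer, red dome on white base, 66 mm in diameter, 49 mm high, 0.12 kg (the mass varies), standing on the table left of the tote; does not turn here. Origin: centre of its underside, z up. The tiled wall behind table and tote stands 0.66 m ahead of the robot: keep the gripper clear of it.
- ribbon_spool: Ribbon spool lying flat in the tote's left end compartment, 69 mm in diameter, 15 mm high, loose and light. Origin: centre of its underside.

How it is judged (in metres and radians):
On the way:
1. the dividers have been slid apart until the middle compartment is longer than the scraper (154 mm clear) (horizontal distance between divider_left_tab and divider_right_tab above 0.159 m), for 0.2 s.
At the end, for the whole second after the job is handed in: Scraper flat (0.06 rad) on the tote floor (6 mm) between the dividers, centre within 40 mm of mid-width; timer upright (0.06 rad) on the floor of the right end compartment, centre within 50 mm of mid-width; spool flat on the floor beyond the left divider; all at rest (y of bench_scraper in the frame of divider_left_tab below -0.076 m and y of bench_scraper in the frame of divider_right_tab above 0.076 m and x of bench_scraper in the frame of tote between -0.04 and 0.04 m and z of each of bench_scraper, twist_timer, ribbon_spool in the frame of tote below 0.01 m and angle between each of bench_scraper, twist_timer's own z axis and vertical below 0.06 rad and y of twist_timer in the frame of divider_right_tab below -0.033 m and y of twist_timer in the frame of tote above -0.145 m and x of twist_timer in the frame of tote between -0.05 and 0.05 m and y of ribbon_spool in the frame of divider_left_tab above 0.034 m and linear speed of each of bench_scraper, twist_timer, ribbon_spool below 0.02 m/s); the robot touches nothing.
It fails at once if the ribbon spool was shoved more than 15 mm (distance of ribbon_spool from where it was at the start of the episode above 0.015 m).
It fails at once if the scraper was dropped (let fall faster than 0.7 m/s) (linear speed of bench_scraper above 0.7 m/s and contact force between bench_scraper and the fingers below 0.05 N).
It fails at once if the timer was dropped (let fall faster than 0.7 m/s) (linear speed of twist_timer above 0.7 m/s and contact force between twist_timer and the fingers below 0.05 N).
It also fails if it takes over 70 s, if anything falls off the work surface, if the arm or the gripper's body presses on something with over 40 N, if the wrist force passes 120 N, or if a joint passes its speed limit or range.

## Working session

There is one attempt and no reset: what is moved stays moved. The work goes in short steps, Python scripts to look and compute and a tool call to move; the robot and the scene stay as the last step left them, time stands still between calls to the robot, and variables do not carry over. Pictures are saved under pics/ and viewed, and the job is handed in when it is done.

Besides the shell and the picture viewer there is one more tool, called after ">>>" in YAML: its name, and indented under it one key for each argument. drive_tool: Moves the arm, as the interface text tells. Its arguments: {"type":"object","properties":{"commands":{"type":"array"},"force":{"type":"number"}},"required":["commands"]}

```bash
ls; mkdir -p pics; python3 - <<'E'
from cell import env
import cv2
o=env.get_obs()
for k in o: print(k,o[k])
for n in ["scene","top","wrist"]:
    c=env.read_camera(n); cv2.imwrite(f"pics/{n}0.png",c["img"]); print(n,c["mtx"].tolist(),c["k1"],c["pose"].round(4).tolist())
E
```

```text
pics
time_s 0.0
qpos [-68.00445402  18.43735463  -4.01704351  83.1736714    1.2935261
  78.54180737  -3.26038408]
joint_velocities [-0.01890179  0.02178016 -0.00612751 -0.01293181 -0.08027621 -0.12594128
 -0.06518206]
effort [ 1.97830145e-04 -4.91286027e+01 -4.03871695e-01 -3.12522769e+01
 -6.39528804e-02  4.35662933e-02  1.62494939e-04]
tool_pos [0.23479313 0.60566177 0.29119171]
tool_rot [-1.79892334e+02  3.86193880e-03  1.58814937e+02]
force [-0.17741427  0.12305077  0.1808053 ]
wrist_torque [-0.00621489  0.02319653  0.016494  ]
grip_width 0.08692028236701956
scene [[456.7496001048878, 0.0, 317.4327071308801], [0.0, 456.7496001048878, 201.96180910245056], [0.0, 0.0, 1.0]] -0.02807941516973209 [[-0.4572, -0.519, 0.7222, -0.2093], [-0.8892, 0.2806, -0.3613, 0.4615], [-0.0151, -0.8074, -0.5898, 0.5987], [0.0, 0.0, 0.0, 1.0]]
top [[450.9401529845719, 0.0, 318.61588762553623], [0.0, 450.9401529845719, 202.30661034214847], [0.0, 0.0, 1.0]] 0.002466229740692967 [[0.1079, -0.9718, 0.2095, 0.2657], [-0.9942, -0.1048, 0.0259, 0.1217], [-0.0032, -0.211, -0.9775, 0.925], [0.0, 0.0, 0.0, 1.0]]
wrist [[346.63233975471115, 0.0, 324.0798507759172], [0.0, 346.63233975471115, 202.63891416378831], [0.0, 0.0, 1.0]] -0.07756299213109533 [[0.3606, 0.9041, 0.2292, 0.1727], [0.9327, -0.3492, -0.0901, 0.6292], [-0.0014, 0.2462, -0.9692, 0.3832], [0.0, 0.0, 0.0, 1.0]]
```

View pics/top0.png

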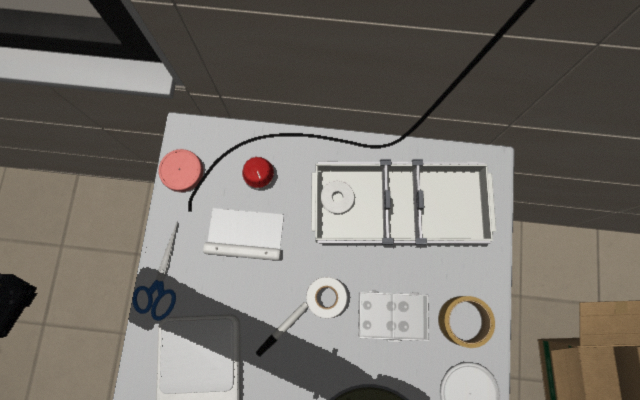

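View pics/scene0.png

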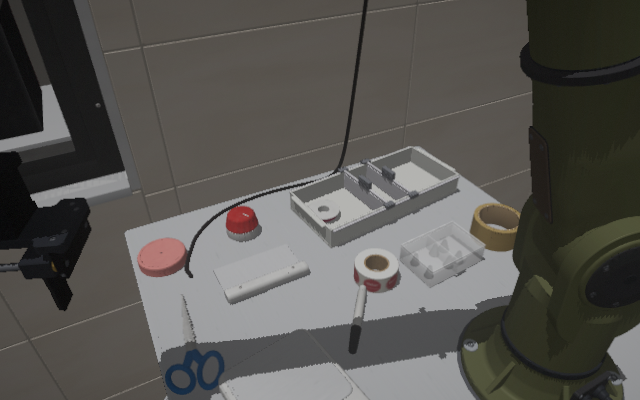

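View pics/wrist0.png

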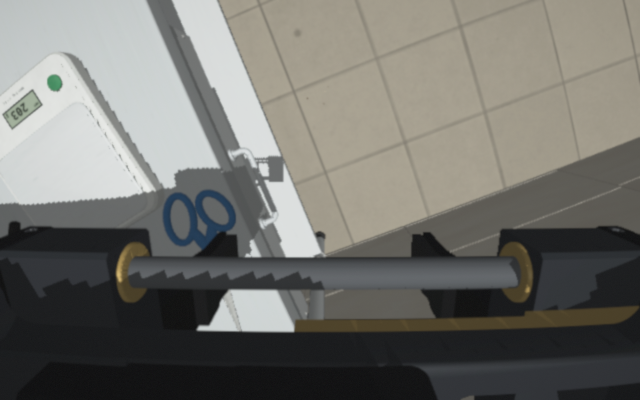

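The top view shows the tote at about (315–495, 162–245), dividers at columns 387 and 418, spool at (337,197), timer at (258,172) and scraper around (245,235) with its handle towards the robot. I'll enlarge the crops to measure.

```bash
cat > h.py <<'E'
import numpy as np, cv2
def ray(c,uv):
    K=c["mtx"];x=(uv[0]-K[0,2])/K[0,0];y=(uv[1]-K[1,2])/K[1,1]
    D=np.array([c["k1"],0,0,0,0.])
    p=cv2.undistortPoints(np.array([[uv]],float),K,D)[0,0]
    return c["pose"][:3,3],c["pose"][:3,:3]@np.array([p[0],p[1],1])
def onz(c,uv,z):
    o,d=ray(c,uv); return o+d*(z-o[2])/d[2]
def proj(c,P):
    P=np.array(P,float).reshape(-1,3);T=np.linalg.inv(c["pose"]);
    return cv2.projectPoints(P,cv2.Rodrigues(T[:3,:3])[0],T[:3,3],c["mtx"],np.array([c["k1"],0,0,0,0.]))[0].reshape(-1,2)
def tri(c1,u1,c2,u2):
    o1,d1=ray(c1,u1);o2,d2=ray(c2,u2)
    A=np.stack([d1,-d2],1);s=np.linalg.lstsq(A,o2-o1,rcond=None)[0]
    return (o1+s[0]*d1+o2+s[1]*d2)/2, np.linalg.norm(o1+s[0]*d1-o2-s[1]*d2)
E
python3 - <<'E'
from cell import env
import cv2,pickle
T=env.read_camera("top");S=env.read_camera("scene");pickle.dump((T,S),open("c0.pkl","wb"))
cv2.imwrite("pics/t_crop.png",cv2.resize(T["img"][145:265,300:510],None,fx=3.8,fy=3.8,interpolation=cv2.INTER_CUBIC))
cv2.imwrite("pics/t_crop2.png",cv2.resize(T["img"][140:270,190:310],None,fx=4.5,fy=4.5,interpolation=cv2.INTER_CUBIC))
cv2.imwrite("pics/s_crop.png",cv2.resize(S["img"][140:310,200:470],None,fx=2.9,fy=2.9,interpolation=cv2.INTER_CUBIC))
E
```

```text
(no output)
```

View pics/t_crop.png

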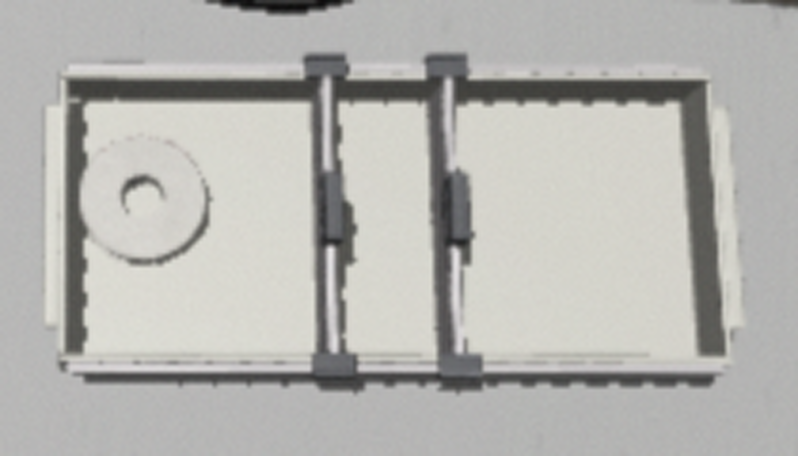

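View pics/t_crop2.png

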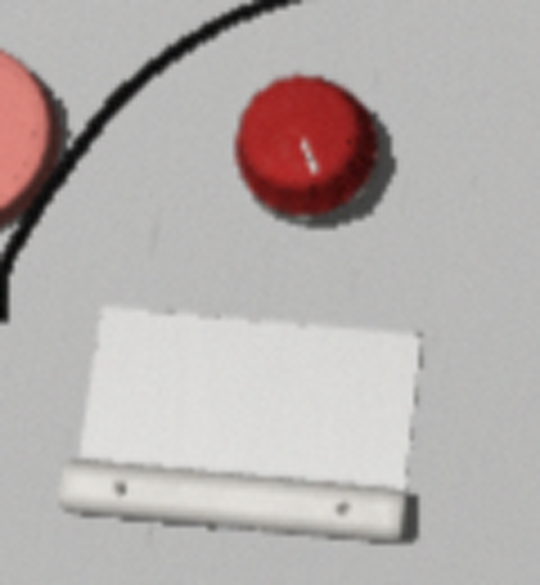

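View pics/s_crop.png

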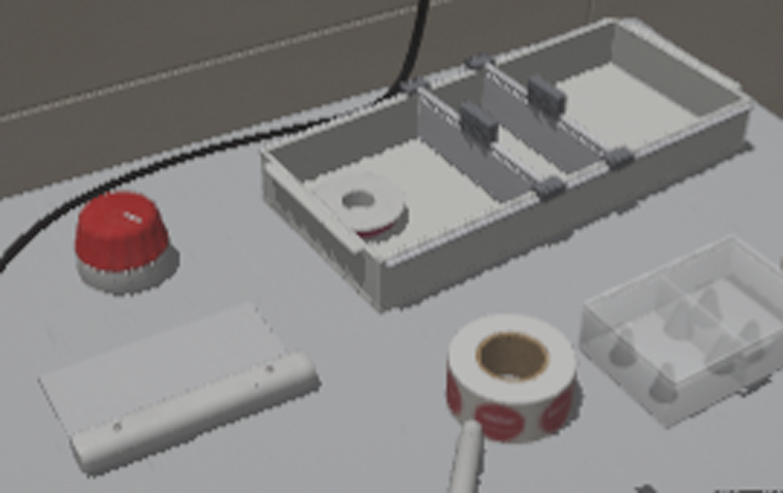

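The crops show: tabs at crop px (332,206) and (458,207), spool centre (143,199) almost touching the left end wall, timer dome (307,147) in the second crop, scraper blade corners (102,307),(420,333). Casting rays now.

```bash
python3 - <<'E'
import pickle,numpy as np
from h import *
T,S=pickle.load(open("c0.pkl","rb"))
a=lambda x,y:((x+.5)/3.8-.5+300,(y+.5)/3.8-.5+145)
b=lambda x,y:((x+.5)/4.5-.5+190,(y+.5)/4.5-.5+140)
s=lambda x,y:((x+.5)/2.9-.5+200,(y+.5)/2.9-.5+140)
def p(n,uv,z): print(n,(onz(T,uv,z)*1000).round(1))
p("shoeL far top",a(325,60),.052);p("shoeL near",a(334,360),.052)
p("shoeR far",a(446,60),.052);p("shoeR near",a(460,360),.052)
p("tabL top",a(334,206),.068);p("tabR top",a(460,207),.068)
print(tri(T,a(334,206),S,s(480,112)),tri(T,a(460,207),S,s(548,88)))
for n,x,y in [("rim in FL",66,82),("rim out FR",710,70),("rim out NR",733,370),("rim out NL",62,368)]: p(n,a(x,y),.046)
for n,x,y in [("fl NL",83,355),("NR",698,357),("FR",683,102)]: p(n,a(x,y),.004)
p("spool top",a(145,197),.019); 
# spool extents
for n,x,y in [("spL",80,200),("spR",208,197),("spF",143,134),("spN",145,262)]: p(n,a(x,y),.019)
hsv=cv2.cvtColor(T["img"],cv2.COLOR_BGR2HSV)
m=((hsv[...,0]<6)|(hsv[...,0]>174))&(hsv[...,1]>180)&(hsv[...,2]>60);m=m.astype(np.uint8)
m[:, :235]=0; m[:,290:]=0
cs=max(cv2.findContours(m,0,1)[0],key=cv2.contourArea); print(cv2.minEnclosingCircle(cs),cv2.boundingRect(cs))
for n,x,y in [("tL",237,147),("tR",378,147),("tF",303,76),("tN",303,216)]:
  p(n,b(x,y),.02);p(n,b(x,y),.045)
for n,x,y in [("bl FL",102,307),("bl FR",420,333)]: p(n,b(x,y),.002)
for n,x,y in [("h1",67,460),("h2",412,490),("h3",62,512),("h4",400,542)]: p(n,b(x,y),.015)
for n,x,y in [("screw1",121,488),("screw2",343,508)]: p(n,b(x,y),.02)
E
```

```text
shoeL far top [553.2  20.5  52. ]
shoeL near [393.8   3.6  52. ]
shoeR far [560.1 -43.4  52. ]
shoeR near [400.7 -60.5  52. ]
tabL top [470.6  11.8  68. ]
tabR top [476.9 -52.4  68. ]
(array([0.4694584 , 0.01011853, 0.06773489]), np.float64(0.0039873210404533935)) (array([ 0.47649299, -0.05458676,  0.06499495]), np.float64(0.004009379322330682))
rim in FL [528.2 156.3  46. ]
rim out FR [ 571.5 -184.9   46. ]
rim out NR [ 411.6 -201.4   46. ]
rim out NL [375.5 141.7  46. ]
fl NL [389.  132.1   4. ]
NR [ 423.6 -197.9    4. ]
FR [ 565.9 -185.2    4. ]
spool top [476.3 107.7  19. ]
spL [470.8 142.6  19. ]
spR [479.9  73.8  19. ]
spF [511.3 112.3  19. ]
spN [440.6 104.2  19. ]
((257.5, 172.0), 14.705541610717773) (244, 158, 28, 29)
tL [506.2 310.7  20. ]
tL [499.6 305.5  45. ]
tR [513.2 245.8  20. ]
tR [506.4 242.4  45. ]
tF [543.6 285.   20. ]
tF [535.9 280.5  45. ]
tN [476.8 275.8  20. ]
tN [471.  271.6  45. ]
bl FL [427.9 365.8   2. ]
bl FR [431.5 217.4   2. ]
h1 [354.4 367.   15. ]
h2 [357.7 210.7  15. ]
h3 [331.  365.4  15. ]
h4 [334.  213.1  15. ]
screw1 [344.1 339.6  20. ]
screw2 [345.9 239.8  20. ]
```

Measured: tote yaw ≈ 6°, centre ≈ (473,−21). The left tab is near (470,11) and the right near (477,−53). The spool's inner edge is at about tote y = 93 mm. Plan: left divider to tote y ≈ 83, right to ≈ −92. I'll go above the left tab first.

>>> drive_tool:
  commands:
    - [0,0,0,0,0,-6.8,0.5]
    - [0,0,0,0,0,-6.8,0.5]
    - [0,0,0,0,0,-6.8,0.5]
    - [0,0,0,0,0,-6.8,0.5]
    - [-1.6,-3.7,0.55,0,0,0,0.5]
    - [-1.6,-3.7,0.55,0,0,0,0.5]
    - [-1.6,-3.7,0.55,0,0,0,0.5]
    - [-1.6,-3.7,0.55,0,0,0,0.5]
    - [-1.5,-3.75,0.55,0,0,0,0.5]
    - [-1.2,-3.9,0.55,0,0,0,0.5]
    - [-1.1,-3.95,0.55,0,0,0,0.5]
    - [-1.1,-3.95,0.55,0,0,0,0.5]
    - [-1.1,-3.95,0.55,0,0,0,0.5]
    - [-1.0,-3.95,0.55,0,0,0,0.5]
    - [-0.8,-4.0,0.55,0,0,0,0.5]
    - [-0.7,-4.0,0.55,0,0,0,0.5]
    - [-0.6,-4.0,0.55,0,0,0,0.5]
    - [-0.6,-4.0,0.55,0,0,0,0.5]
    - [-0.5,-3.5,0.55,0,0,0,0.5]
    - [0,0,0,0,0,0,0.5]
  force: 15

```text
time_s: 1.92
tool_pos: [0.4612, 0.0412, 0.2092]
tool_rot: [-179.8, -0.0, -174.6]
force: [-0.8, 0.0, 0.3]
grip_width: 0.0434
```

>>> drive_tool:
  commands:
    - [-0.3,-1.5,0.5,0,0,-0.6,0.5]
    - [-0.3,-1.6,0.5,0,0,0,0.5]
    - [0,0,0,0,0,0,0.5]
    - [0,0,0,0,0,0,0.5]

```text
time_s: 2.25
tool_pos: [0.4697, 0.0188, 0.1996]
tool_rot: [180.0, -0.0, -173.5]
force: [0.0, 1.1, -0.1]
grip_width: 0.0434
```

```bash
cat > snap.py <<'E'
import sys,pickle,cv2
from cell import env
n=sys.argv[1]
for c in sys.argv[2:]:
    r=env.read_camera(c);pickle.dump(r,open(f"{n}_{c}.pkl","wb"));cv2.imwrite(f"pics/{n}_{c}.png",r["img"])
o=env.get_obs();print({k:(o[k] if not hasattr(o[k],'round') else o[k].round(4).tolist()) for k in ["time_s","tool_pos","tool_rot","force","grip_width"]})
E
python3 snap.py a wrist scene
```

```text
{'time_s': 2.35, 'tool_pos': [0.4698, 0.0201, 0.2], 'tool_rot': [179.9631, 0.0082, -173.3336], 'force': [1.4947, 0.4633, -1.1821], 'grip_width': 0.04308583589500557}
```

View pics/a_wrist.png

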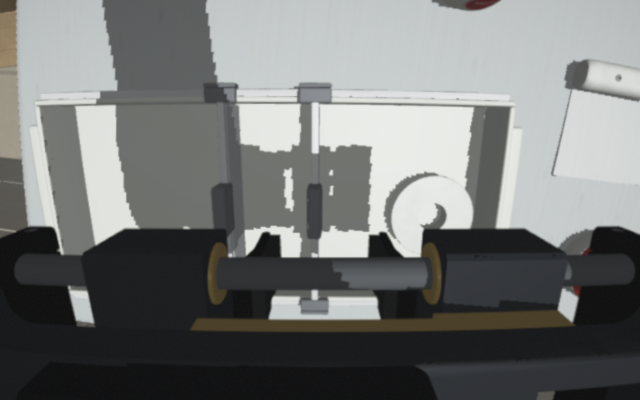

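View pics/a_scene.png

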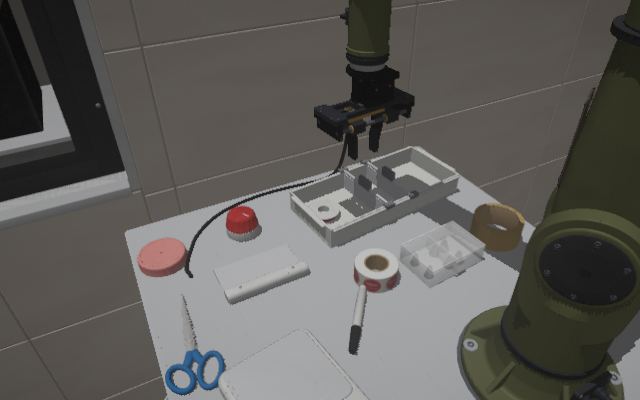

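```bash
python3 - <<'E'
import pickle
from h import *
W=pickle.load(open("a_wrist.pkl","rb"))
for n,uv,z in [("tabL t1",(315,211),.068),("tabR",(224,208),.068),("shoeLnear",(315,92),.052),("shoeLfar",(314,305),.052),("spL",(390,214),.019),("spR",(473,208),.019),("spT",(437,174),.019),("rimNR",(40,97),.046),("rimNL",(515,98),.046)]:
  print(n,(onz(W,uv,z)*1000).round(1))
E
```

```text
tabL t1 [466.2  11.7  68. ]
tabR [471.1 -49.4  68. ]
shoeLnear [389.1   2.8  52. ]
shoeLfar [546.2  19.1  52. ]
spL [475.5  73.3  19. ]
spR [462.6 141.4  19. ]
spT [438.3 105.7  19. ]
rimNR [ 410.4 -195.7   46. ]
rimNL [375.  141.9  46. ]
```

The wrist view agrees with the top view: left tab at px (315,211), i.e. (467,12) mm. I'll descend and grip the tab.

>>> drive_tool:
  commands:
    - [0.1,-0.9,1.0,0,0,0.6,0.5]
    - [0,0,2.5,0,0,0,0.5]
    - [0,0,2.6,0,0,0,0.5]
    - [0,0,2.5,0,0,0,0.5]
    - [0,0,0,0,0,0,0.5]
    - [0,0,0,0,0,0,0]
    - [0,0,0,0,0,0,0]
    - [0,0,0,0,0,0,0]
    - [0,0,0,0,0,0,0]
    - [0,0,0,0,0,0,0]
  force: 15

```text
time_s: 3.18
tool_pos: [0.4708, 0.0101, 0.115]
tool_rot: [180.0, 0.1, -174.0]
force: [-0.2, -0.9, 0.9]
grip_width: 0.018
```

>>> drive_tool:
  commands:
    - [0,0,0,0,0,0,0]
    - [0,0,0,0,0,0,0]
    - [0,0,0,0,0,0,0]
    - [0,0,0,0,0,0,0]

```text
time_s: 3.52
tool_pos: [0.4705, 0.0103, 0.1145]
tool_rot: [180.0, 0.1, -174.0]
force: [-0.9, 1.3, 5.4]
grip_width: 0.0104
```

>>> drive_tool:
  commands:
    - [0,0.5,0,0,0,0,0]
    - [0,0.8,0,0,0,0,0]
    - [0,0.8,0,0,0,0,0]
    - [0,0.8,0,0,0,0,0]
    - [0,0.8,0,0,0,0,0]
    - [0,0.8,0,0,0,0,0]
    - [0,0.6,0,0,0,0,0]
    - [0,0,0,0,0,0,0]
    - [0,0,0,0,0,0,0]
    - [0,0,0,0,0,0,0.4]
    - [0,0,0,0,0,0,0.4]
    - [0,0,0,0,0,0,0.4]
    - [0,0,0,0,0,0,0.4]

```text
time_s: 4.6
tool_pos: [0.4643, 0.0604, 0.1134]
tool_rot: [-180.0, -0.0, -174.0]
force: [-0.6, 0.1, 0.1]
grip_width: 0.0288
```

>>> drive_tool:
  commands:
    - [0,0,-2.0,0,0,0,0.5]
    - [0,0,-3.0,0,0,0,0.5]
    - [0,-2.0,-1.5,0,0,0,0.5]
    - [0,-3.0,0,0,0,0,0.5]
    - [0,-3.0,0,0,0,0,0.5]
    - [0,-2.3,0,0,0,0,0.5]
    - [0,-1.0,0,0,0,0,0.5]
    - [0,0,0,0,0,0,0.5]
    - [0,0,2.0,0,0,0,0.5]
    - [0,0,2.5,0,0,0,0.5]
    - [0,0,2.0,0,0,0,0.5]
    - [0,0,0,0,0,0,0.5]

```text
time_s: 5.6
tool_pos: [0.4735, -0.0496, 0.11]
tool_rot: [179.9, -0.4, -173.9]
force: [-1.3, -0.1, -0.0]
grip_width: 0.0433
```

>>> drive_tool:
  commands:
    - [0,0,0,0,0,0,0]
    - [0,0,0,0,0,0,0]
    - [0,0,0,0,0,0,0]
    - [0,0,0,0,0,0,0]
    - [0,0,0,0,0,0,0]
    - [0,0,0,0,0,0,0]
    - [0,0,0,0,0,0,0]
    - [0,0,0,0,0,0,0]
    - [0,0,0,0,0,0,0]

```text
time_s: 6.35
tool_pos: [0.4769, -0.0518, 0.1144]
tool_rot: [180.0, 0.1, -174.0]
force: [-1.7, -0.2, 5.3]
grip_width: 0.0102
```

>>> drive_tool:
  commands:
    - [0,-0.5,0,0,0,0,0]
    - [0,-0.8,0,0,0,0,0]
    - [0,-0.8,0,0,0,0,0]
    - [0,-0.8,0,0,0,0,0]
    - [0,-0.8,0,0,0,0,0]
    - [0,-0.8,0,0,0,0,0]
    - [0,-0.8,0,0,0,0,0]
    - [0,-0.8,0,0,0,0,0]
    - [0,0,0,0,0,0,0]
    - [0,0,0,0,0,0,0]
    - [0,0,0,0,0,0,0.4]
    - [0,0,0,0,0,0,0.4]
    - [0,0,0,0,0,0,0.4]
    - [0,0,0,0,0,0,0.4]

```text
time_s: 7.52
tool_pos: [0.4825, -0.112, 0.1133]
tool_rot: [180.0, -0.0, -174.0]
force: [-0.2, -0.1, 0.2]
grip_width: 0.0287
```

Both dividers are moved; the tool readings give a spacing of about 173 mm. Next I rise, turn the jaws across, and go over the scraper handle.

>>> drive_tool:
  commands:
    - [0,0,-1.5,0,0,0,0.5]
    - [0,0,-2.5,0,0,0,0.6]
    - [0,0,-2,0,0,6.77,0.7]
    - [0,0,-1,0,0,6.77,0.7]
    - [0,0,-1,0,0,6.77,0.7]
    - [0,0,-1,0,0,6.77,0.7]
    - [0,0,-1,0,0,6.77,0.7]
    - [0,0,-1,0,0,6.77,0.7]
    - [0,0,-1,0,0,6.77,0.7]
    - [0,0,-1,0,0,6.77,0.7]
    - [0,0,0,0,0,6.77,0.7]
    - [0,0,0,0,0,6.77,0.7]
    - [0,0,0,0,0,6.77,0.7]
    - [0,0,0,0,0,6.77,0.7]
    - [0,0,0,0,0,6.77,0.7]
    - [0,0,0,0,0,6.8,0.7]
    - [0,0,0,0,0,0,0.7]

```text
time_s: 8.93
tool_pos: [0.4827, -0.1122, 0.2435]
tool_rot: [-180.0, -0.0, 91.1]
force: [0.4, -0.2, 0.0]
grip_width: 0.0611
```

```bash
python3 snap.py b wrist
```

```text
{'time_s': 8.9833, 'tool_pos': [0.4827, -0.1122, 0.2435], 'tool_rot': [-179.9781, -0.0067, 91.352], 'force': [-1.055, -0.8866, 0.0771], 'grip_width': 0.06071138781133858}
```

View pics/b_wrist.png

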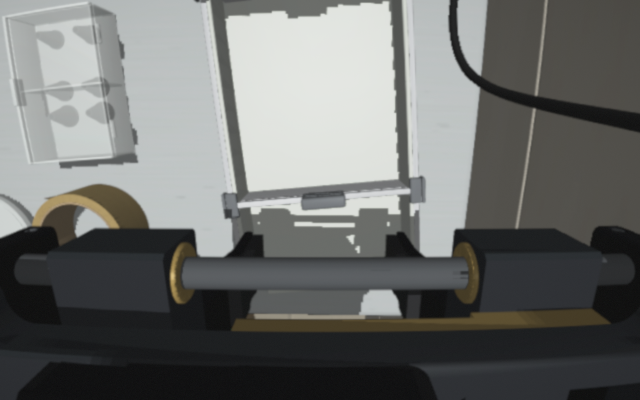

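The wrist picture shows the right divider moved, with its tab at (323,200). On to the scraper.

>>> drive_tool:
  commands:
    - [3.0,-0.2,0,0,0,0,0.7]
    - [3.9,-0.2,0,0,0,0,0.7]
    - [3.9,-0.3,0,0,0,0,0.7]
    - [3.9,-0.3,0,0,0,0,0.7]
    - [3.9,-0.4,0,0,0,0,0.7]
    - [3.9,-1.0,0,0,0,0,0.7]
    - [3.9,-1.3,0,0,0,0,0.7]
    - [3.6,-2.0,0,0,0,0,0.7]
    - [3.4,-2.3,0,0,0,0,0.7]
    - [3.0,-2.4,0.5,0,0,0,0.7]
    - [2.5,-1.5,1.0,0,0,0,0.7]
    - [1.5,-1,1.0,0,0,0,0.7]
    - [0,0,0,0,0,0,0.7]
    - [0,0,0,0,0,0,0.7]

```text
time_s: 10.15
tool_pos: [0.3446, 0.289, 0.2182]
tool_rot: [-180.0, 0.1, 91.5]
force: [-0.3, 0.1, 0.2]
grip_width: 0.0608
```

```bash
python3 snap.py c wrist
```

```text
{'time_s': 10.2, 'tool_pos': [0.3457, 0.2883, 0.2187], 'tool_rot': [179.9931, 0.0472, 91.3309], 'force': [0.0632, -0.5211, 0.1536], 'grip_width': 0.06095341889945489}
```

View pics/c_wrist.png

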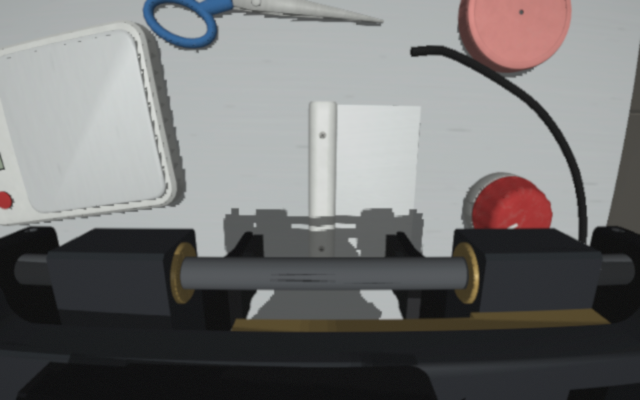

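```bash
python3 - <<'E'
import pickle
from h import *
W=pickle.load(open("c_wrist.pkl","rb"))
for n,uv,z in [("screw1",(322.5,135),.02),("screw2",(321.5,249),.02),("h end",(322,102),.015),("hl",(308,180),.012),("hr",(336,180),.012),("bl",(420,107),.002)]:
  print(n,(onz(W,uv,z)*1000).round(1))
E
```

```text
screw1 [342.  338.8  20. ]
screw2 [343.8 238.4  20. ]
h end [340.9 365.4  15. ]
hl [330.4 299.3  12. ]
hr [354.8 300.   12. ]
bl [425.8 364.5   2. ]
```

The screws at (322.5,135) and (321.5,249) put the handle centre at (343,288.6), agreeing with the top view within 2 mm. I'll descend and grip.

>>> drive_tool:
  commands:
    - [0,-0.2,2.5,0,0,0,0.7]
    - [0,0,3.5,0,0,0,0.7]
    - [0,0,3.5,0,0,0,0.7]
    - [0,0,2.5,0,0,0,0.7]
    - [0,0,1.5,0,0,0,0.7]
    - [0,0,0.9,0,0,0,0.7]
    - [0,0,0,0,0,0,0.7]
    - [0,0,0,0,0,0,0.7]

```text
time_s: 10.87
tool_pos: [0.3445, 0.2885, 0.0754]
tool_rot: [180.0, -0.0, 91.1]
force: [0.8, -0.1, 0.2]
grip_width: 0.0611
```

>>> drive_tool:
  commands:
    - [0,-0.1,0.1,0,0,0,0]
    - [0,0,0,0,0,0,0]
    - [0,0,0,0,0,0,0]
    - [0,0,0,0,0,0,0]
    - [0,0,0,0,0,0,0]
    - [0,0,0,0,0,0,0]
    - [0,0,0,0,0,0,0]
    - [0,0,0,0,0,0,0]
    - [0,0,0,0,0,0,0]
    - [0,0,0,0,0,0,0]
  force: 30

```text
time_s: 11.7
tool_pos: [0.3425, 0.2888, 0.0739]
tool_rot: [180.0, -0.0, 91.2]
force: [-0.1, -0.2, 2.1]
grip_width: 0.0234
```

>>> drive_tool:
  commands:
    - [0,0,-0.5,0,0,0,0]
    - [0,0,-1.0,0,0,0,0]
    - [0,0,-2.0,0,0,0,0]
    - [0,0,-2.5,0,0,-1.2,0]
    - [0,0,-2.5,0,0,-1.2,0]
    - [0,1.0,-2.5,0,0,-1.2,0]
    - [0,1.5,-2,0,0,-1.2,0]
    - [-0.5,1.5,-1,0,0,0,0]
    - [-1.0,1.5,0,0,0,0,0]
    - [-1.5,1.3,0,0,0,0,0]
    - [-2.0,1.0,0,0,0,0,0]
    - [0,0,0,0,0,0,0]

```text
time_s: 12.7
tool_pos: [0.4279, 0.242, 0.2144]
tool_rot: [179.9, 0.1, 95.7]
force: [-0.3, -0.4, -2.3]
grip_width: 0.0232
```

```bash
python3 snap.py d wrist scene
```

```text
{'time_s': 12.8, 'tool_pos': [0.4255, 0.2456, 0.2142], 'tool_rot': [-179.9971, -0.0166, 95.8662], 'force': [-0.2033, 0.0915, -0.6368], 'grip_width': 0.02306071051674624}
```

View pics/d_wrist.png

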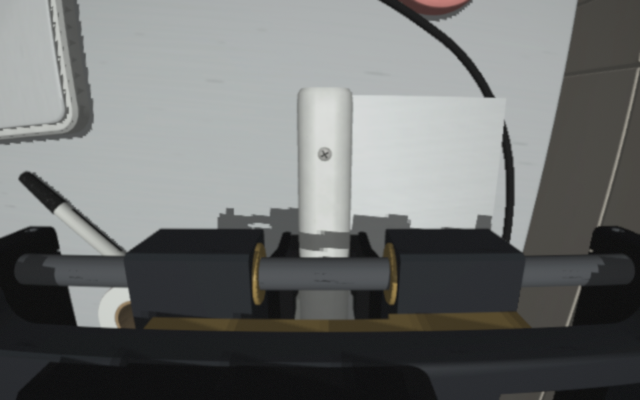

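View pics/d_scene.png

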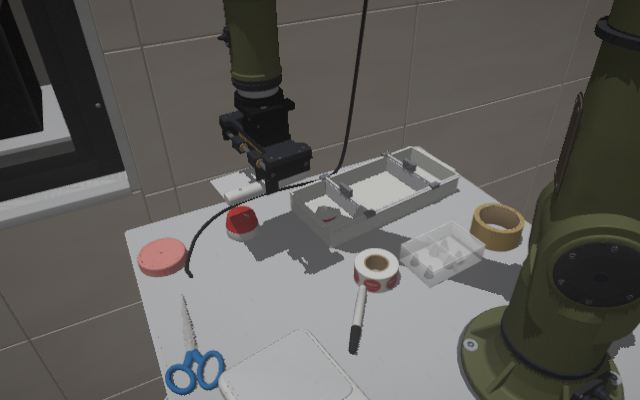

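The scraper is held level: in the wrist view the handle lies between the fingers and the blade is untilted. I'll carry it above the middle compartment.

>>> drive_tool:
  commands:
    - [-1.5,0,0,0,0,0,0]
    - [-3.3,0,0,0,0,0,0]
    - [-3.3,0,0,0,0,0,0]
    - [-3.3,-0.1,0,0,0,0,0]
    - [-3.3,-0.1,0,0,0,0,0]
    - [-3.3,-0.1,0,0,0,0,0]
    - [-3.3,-0.1,0,0,0,0,0]
    - [-3.3,0,0,0,0,0,0]
    - [-2.0,0,0,0,0,0,0]
    - [-0.9,0,0,0,0,0,0]
    - [0,0,0,0,0,0,0]
    - [0,0,0,0,0,0,0]

```text
time_s: 13.8
tool_pos: [0.45, -0.0259, 0.2139]
tool_rot: [180.0, -0.1, 96.1]
force: [-0.5, 0.8, -2.2]
grip_width: 0.0234
```

```bash
python3 snap.py e wrist scene top; python3 - <<'E'
import cv2
T=cv2.imread("pics/e_top.png")
cv2.imwrite("pics/e_tc.png",cv2.resize(T[145:265,300:510],None,fx=3.8,fy=3.8,interpolation=cv2.INTER_CUBIC))
T=cv2.imread("pics/e_scene.png")
cv2.imwrite("pics/e_sc.png",cv2.resize(T[140:310,200:470],None,fx=2.9,fy=2.9,interpolation=cv2.INTER_CUBIC))
E
```

```text
{'time_s': 13.95, 'tool_pos': [0.4499, -0.0254, 0.2137], 'tool_rot': [-179.986, -0.0311, 96.1957], 'force': [0.9317, 0.148, -1.3145], 'grip_width': 0.02272105944957942}
```

View pics/e_wrist.png

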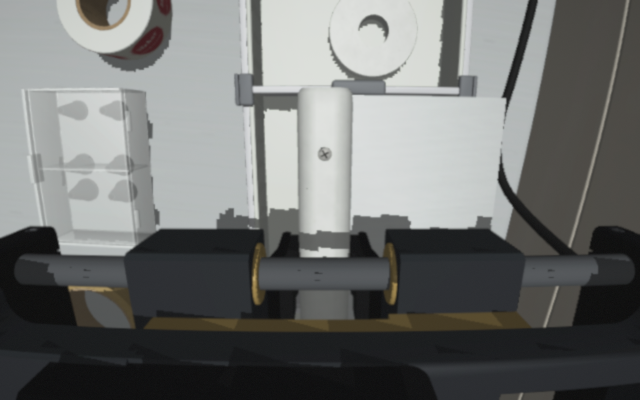

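View pics/e_tc.png

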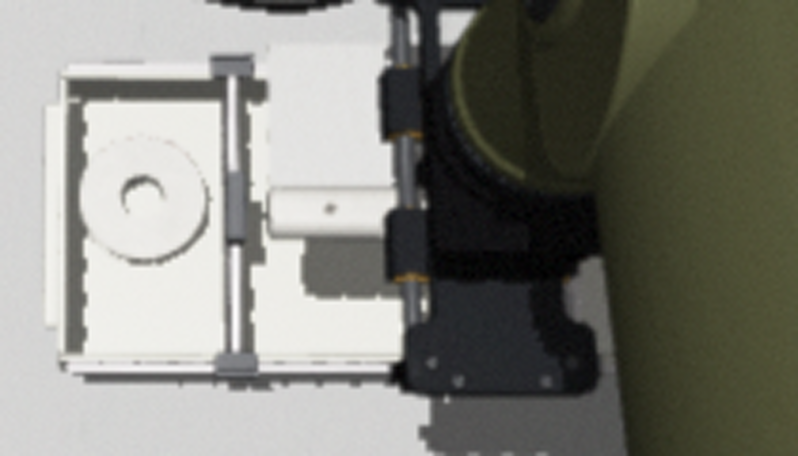

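View pics/e_sc.png

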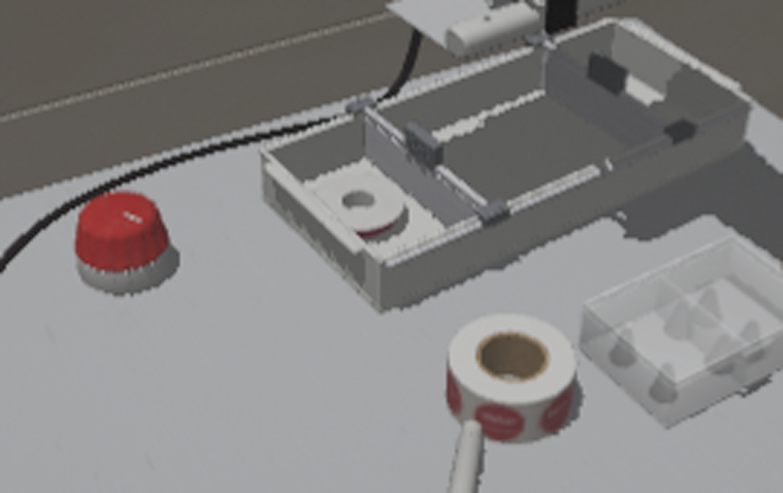

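The scraper hangs over the middle compartment. Before lowering I'll check its left end against the left divider in the wrist and top views.

```bash
python3 - <<'E'
import pickle
from h import *
W=pickle.load(open("e_wrist.pkl","rb"));T=pickle.load(open("e_top.pkl","rb"))
c=np.array([.4726,-.021]);th=np.radians(6.05);R=np.array([[np.cos(th),-np.sin(th)],[np.sin(th),np.cos(th)]])
a=lambda x,y:((x+.5)/3.8-.5+300,(y+.5)/3.8-.5+145)
def p(n,C,uv,z): q=onz(C,uv,z); print(n,(q*1000).round(1),"tote",((q[:2]-c)@R*1000).round(1))
p("handle end",W,(325,87),.152);p("handle l",W,(299,150),.15);p("handle r",W,(351,150),.15);p("bladecorner",W,(505,98),.142);p("screw",W,(325,154),.160)
p("tabL",W,(358,87),.068);p("shoe near",W,(244,88),.052);p("shoe far",W,(467,86),.052)
p("spool near edge",W,(373,76),.019)
p("tabL top",T,a(236,206),.068);p("shoe f",T,a(232,60),.052);p("shoe n",T,a(236,358),.052)
p("handle end T",T,a(267,210),.150);p("blade cornerT",T,a(272,45),.142);p("screw T",T,a(331,209),.160)
p("spool T",T,a(145,197),.019)
p("rim near in",W,(255,200),.046);p("rim far in",W,(460,60),.046)
B=pickle.load(open("b_wrist.pkl","rb"))
p("tabR",B,(323,197),.068);p("shoe",B,(231,202),.052);p("shoe",B,(417,186),.052)
E
```

```text
handle end [442.2  51.7 152. ] tote [-22.5  75.5]
handle l [433.6  23.6 150. ] tote [-34.1  48.5]
handle r [456.7  26.1 150. ] tote [-10.8  48.5]
bladecorner [526.   57.7 142. ] tote [61.4 72.6]
screw [445.2  24.2 160. ] tote [-22.5  47.8]
tabL [463.4  60.6  68. ] tote [-0.6 82.1]
shoe near [384.9  53.   52. ] tote [-79.4  82.8]
shoe far [541.9  72.   52. ] tote [78.7 85.2]
spool near edge [478.3  74.5  19. ] tote [15.7 94.4]
tabL top [465.2  61.7  68. ] tote [ 1.3 83. ]
shoe f [547.9  69.6  52. ] tote [84.5 82.2]
shoe n [389.4  53.5  52. ] tote [-74.8  82.9]
handle end T [445.7  53.  150. ] tote [-18.9  76.4]
blade cornerT [528.3  56.7 142. ] tote [63.6 71.4]
screw T [447.   24.8 160. ] tote [-20.6  48.3]
spool T [476.3 107.7  19. ] tote [ 17.2 127.6]
rim near in [396.7 -29.   46. ] tote [-76.3   0. ]
rim far in [535.9  89.9  46. ] tote [ 74.6 103.7]
tabR [ 482.  -109.2   68. ] tote [  0.  -88.7]
shoe [ 404.1 -118.8   52. ] tote [-78.5 -90.1]
shoe [ 560.6 -102.    52. ] tote [ 78.9 -89.8]
```

Scraper ends are at tote y ≈ 76 and −78; the divider faces are at about 79.7 and −87.5. I'll shift 3 mm to the right and lower.

>>> drive_tool:
  commands:
    - [-0.3,0,1.5,0,0,0,0]
    - [0,0,2.5,0,0,0,0]
    - [0,0,2.5,0,0,0,0]
    - [0,0,2.0,0,0,0,0]
    - [0,0,1.5,0,0,0,0]
    - [0,0,1.5,0,0,0,0]
    - [0,0,1.0,0,0,0,0]
    - [0,0,0.5,0,0,0,0]
    - [0,0,0,0,0,0,0]
    - [0,0,0,0,0,0,0]

```text
time_s: 14.78
tool_pos: [0.4507, -0.03, 0.0841]
tool_rot: [180.0, -0.0, 96.0]
force: [-0.0, 0.3, -0.3]
grip_width: 0.023
```

>>> drive_tool:
  commands:
    - [0,0,0.3,0,0,0,0]
    - [0,0,0.2,0,0,0,0]
    - [0,0,0.1,0,0,0,0]
    - [0,0,0,0,0,0,0]
    - [0,0,0,0,0,0,0]

```text
time_s: 15.2
tool_pos: [0.4505, -0.0304, 0.078]
tool_rot: [180.0, -0.0, 96.0]
force: [-0.2, 0.3, -1.4]
grip_width: 0.023
```

>>> drive_tool:
  commands:
    - [0,0,0.1,0,0,0,0]
    - [0,0,0,0,0,0,0]
    - [0,0,0,0,0,0,0]

```text
time_s: 15.45
tool_pos: [0.4505, -0.0305, 0.0779]
tool_rot: [-180.0, -0.0, 96.0]
force: [-4.7, -0.2, 8.9]
grip_width: 0.0236
```

Contact (8.9 N up). Releasing with a small opening, then lifting.

>>> drive_tool:
  commands:
    - [0,0,0,0,0,0,0.4]
    - [0,0,0,0,0,0,0.45]
    - [0,0,0,0,0,0,0.45]
    - [0,0,0,0,0,0,0.45]
    - [0,0,0,0,0,0,0.45]
    - [0,0,-0.5,0,0,0,0.45]
    - [0,0,-2.0,0,0,0,0.45]
    - [0,0,-3.0,0,0,0,0.6]
    - [0,0,-3.5,0,0,0,1]
    - [0,0,-3.5,0,0,0,1]
    - [0,0,-1.5,0,0,0,1]
    - [0,0,0,0,0,0,1]

```text
time_s: 16.45
tool_pos: [0.4528, -0.0305, 0.2213]
tool_rot: [179.5, -0.0, 96.0]
force: [1.5, -0.2, 0.2]
grip_width: 0.0648
```

```bash
python3 snap.py f wrist
```

```text
{'time_s': 16.5, 'tool_pos': [0.4516, -0.0304, 0.2189], 'tool_rot': [179.7229, -0.0363, 96.0025], 'force': [-0.1561, -0.1994, -1.4231], 'grip_width': 0.06894957757643275}
```

View pics/f_wrist.png

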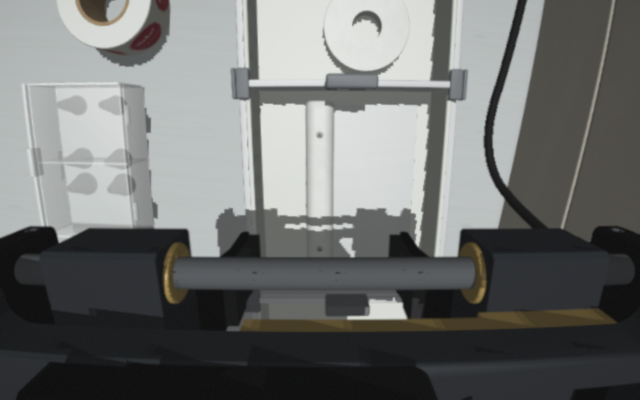

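The scraper lies in the middle compartment: handle from (320,103) down to about (320,250), clear of the divider. Now towards the timer, stopping short so the wrist camera can see it.

>>> drive_tool:
  commands:
    - [1.5,0.6,0,0,0,0,1]
    - [3.2,1.2,0,0,0,0,1]
    - [3.5,1.4,0,0,0,0,1]
    - [3.5,1.4,0,0,0,0,1]
    - [3.5,1.4,0,0,0,0,1]
    - [3.2,1.3,0,0,0,0,1]
    - [2.2,0.8,0,0,0,0,1]
    - [1.0,0.4,0,0,0,0,1]
    - [0,0,0,0,0,0,1]
    - [0,0,0,0,0,0,1]

```text
time_s: 17.33
tool_pos: [0.5118, 0.1918, 0.2155]
tool_rot: [-179.9, 0.1, 96.0]
force: [-0.3, -0.4, -0.0]
grip_width: 0.0868
```

```bash
python3 snap.py g wrist top
```

```text
{'time_s': 17.4333, 'tool_pos': [0.5121, 0.1906, 0.2163], 'tool_rot': [-179.9368, 0.0753, 95.8302], 'force': [-0.1746, 0.2087, -0.5148], 'grip_width': 0.0874001137360011}
```

View pics/g_wrist.png

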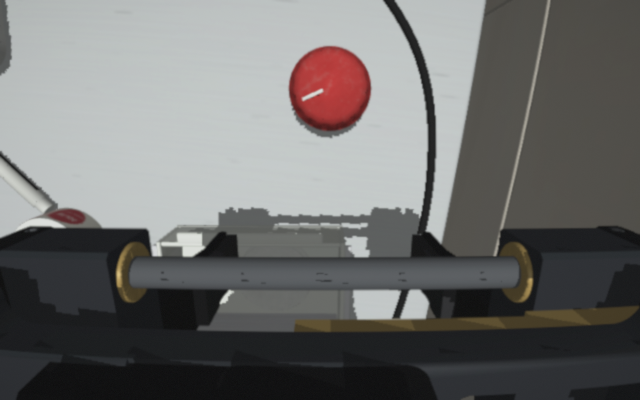

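View pics/g_top.png

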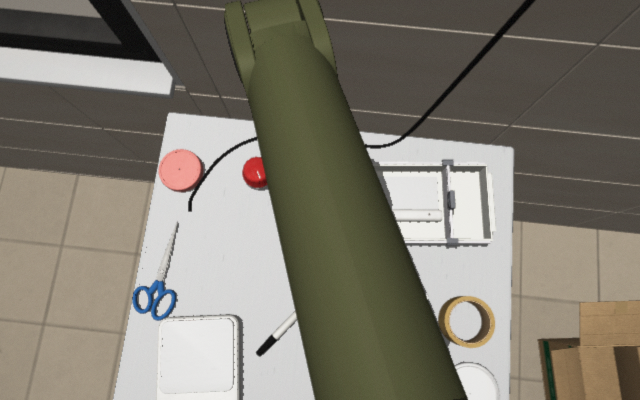

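```bash
python3 - <<'E'
import pickle
from h import *
W=pickle.load(open("g_wrist.pkl","rb"))
h=cv2.cvtColor(W["img"],cv2.COLOR_BGR2HSV)
m=(((h[...,0]<8)|(h[...,0]>172))&(h[...,1]>150)).astype(np.uint8);m[150:]=0
c=max(cv2.findContours(m,0,1)[0],key=cv2.contourArea);print(cv2.boundingRect(c),cv2.minEnclosingCircle(c))
x,y,w,hh=cv2.boundingRect(c)
for z in (.015,.025,.035):
  print(z,[(onz(W,uv,z)*1000).round(1)[:2].tolist() for uv in [(x,y+hh/2),(x+w,y+hh/2),(x+w/2,y),(x+w/2,y+hh)]])
print("cable",onz(W,(423,70),.004),onz(W,(430,130),.004))
T,S=pickle.load(open("c0.pkl","rb"))
# ellipse centroid triangulation: top dome
h=cv2.cvtColor(S["img"],cv2.COLOR_BGR2HSV)
m=(((h[...,0]<8)|(h[...,0]>172))&(h[...,1]>170)).astype(np.uint8);m[:,:215]=0;m[:,270:]=0
c=max(cv2.findContours(m,0,1)[0],key=cv2.contourArea);b=cv2.boundingRect(c);print(b)
# base: extreme left/right rows of the white base in scene, ray at z=.008, azimuth lines
s=lambda x,y:((x+.5)/2.9-.5+200,(y+.5)/2.9-.5+140)
for x,y in [(76,262),(168,258),(125,293)]: print(onz(S,s(x,y),.010)*1000)
E
```

```text
(290, 48, 80, 82) ((329.01953125, 88.10942077636719), 40.90338134765625)
0.015 [[475.0, 275.0], [539.4, 281.8], [503.8, 309.7], [510.8, 245.7]]
0.025 [[476.0, 274.4], [538.3, 281.0], [503.8, 307.9], [510.6, 246.1]]
0.035 [[477.0, 273.8], [537.1, 280.2], [503.9, 306.1], [510.4, 246.5]]
cable [0.58290109 0.3031407  0.004     ] [0.59703273 0.25479026 0.004     ]
(238, 207, 11, 6)
[514.05010212 308.36091073  10.        ]
[487.62830506 249.82584515  10.        ]
[466.46725115 289.2028231   10.        ]
```

Timer centre is (507,278) mm from wrist px (329,88), and the cable at x ≈ 590 is clear of the fingers. Moving over it and descending.

>>> drive_tool:
  commands:
    - [1.5,0.1,0,0,0,0,1]
    - [2.5,0.1,0,0,0,0,1]
    - [2.5,0.1,0,0,0,0,1]
    - [1.5,0.1,0,0,0,0,1]
    - [0.7,0,0,0,0,0,1]
    - [0,0,0,0,0,0,1]
    - [0,0,2.0,0,0,0,1]
    - [0,0,3.0,0,0,0,1]
    - [0,0,2.0,0,0,0,1]
    - [0,0,0,0,0,0,1]
    - [0,0,0,0,0,0,1]

```text
time_s: 18.35
tool_pos: [0.507, 0.2783, 0.1461]
tool_rot: [-179.9, 0.1, 95.9]
force: [0.2, 0.2, 1.0]
grip_width: 0.0871
```

```bash
python3 snap.py i scene; python3 - <<'E'
import cv2
T=cv2.imread("pics/i_scene.png")
cv2.imwrite("pics/i_sc.png",cv2.resize(T[100:300,150:350],None,fx=2.9,fy=2.9,interpolation=cv2.INTER_CUBIC))
E
```

```text
{'time_s': 18.4, 'tool_pos': [0.508, 0.2791, 0.1476], 'tool_rot': [179.9559, 0.0177, 95.9024], 'force': [-0.2088, -0.1958, 0.1006], 'grip_width': 0.08721803969357345}
```

View pics/i_sc.png

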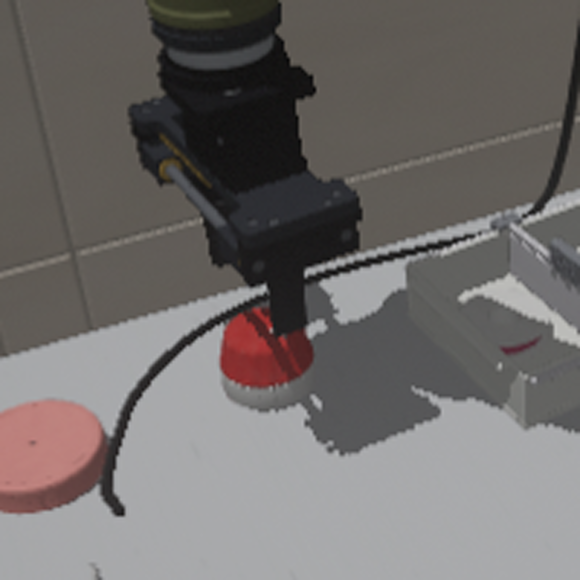

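>>> drive_tool:
  commands:
    - [0,0,2.0,0,0,0,1]
    - [0,0,2.0,0,0,0,1]
    - [0,0,2.0,0,0,0,1]
    - [0,0,1.1,0,0,0,1]
    - [0,0,0,0,0,0,1]
    - [0,0,0,0,0,0,0.5]
    - [0,0,0,0,0,0,0.5]
    - [0,0,0,0,0,0,0.5]
    - [0,0,0,0,0,0,0.5]
    - [0,0,0,0,0,0,0.5]
    - [0,0,0,0,0,0,0.5]
    - [0,0,0,0,0,0,0.5]
  force: 20

```text
time_s: 19.4
tool_pos: [0.5076, 0.2806, 0.0769]
tool_rot: [179.9, -0.1, 96.0]
force: [-0.9, -0.5, 6.8]
grip_width: 0.0651
```

Gripped at 65 mm. Lifting and carrying over the right end compartment.

>>> drive_tool:
  commands:
    - [0,0,-0.5,0,0,0,0.5]
    - [0,0,-1.0,0,0,0,0.5]
    - [0,0,-2.0,0,0,0,0.5]
    - [0,0,-3.0,0,0,0,0.5]
    - [0,0,-3.0,0,0,0,0.5]
    - [-1.0,-0.2,-3.0,0,0,0,0.5]
    - [-2.5,-0.5,-2.0,0,0,0,0.5]
    - [-3.4,-0.6,0,0,0,0,0.5]
    - [-3.4,-0.6,0,0,0,0,0.5]
    - [-3.4,-0.6,0,0,0,0,0.5]
    - [-3.4,-0.6,0,0,0,0,0.5]
    - [0,0,0,0,0,0,0.5]

```text
time_s: 20.4
tool_pos: [0.4941, 0.0984, 0.2215]
tool_rot: [-180.0, 0.2, 95.4]
force: [0.5, -1.3, -1.5]
grip_width: 0.0655
```

>>> drive_tool:
  commands:
    - [-1.5,-0.2,0,0,0,0,0.5]
    - [-3.4,-0.5,0,0,0,0,0.5]
    - [-3.6,-0.6,0,0,0,0,0.5]
    - [-3.6,-0.6,0,0,0,0,0.5]
    - [-3.6,-0.6,0,0,0,0,0.5]
    - [-3.6,-0.6,0,0,0,0,0.5]
    - [-3.0,-0.4,0,0,0,0,0.5]
    - [-2.2,0,0,0,0,0,0.5]
    - [-1.0,0,0,0,0,0,0.5]
    - [0,0,0,0,0,0,0.5]
    - [0,0,0,0,0,0,0.5]

```text
time_s: 21.32
tool_pos: [0.4862, -0.1493, 0.2208]
tool_rot: [-180.0, -0.1, 96.0]
force: [0.2, 0.8, -1.0]
grip_width: 0.0655
```

```bash
python3 snap.py j wrist scene top; python3 - <<'E'
import cv2
T=cv2.imread("pics/j_scene.png")
cv2.imwrite("pics/j_sc.png",cv2.resize(T[40:240,280:480],None,fx=2.9,fy=2.9,interpolation=cv2.INTER_CUBIC))
T=cv2.imread("pics/j_top.png")
cv2.imwrite("pics/j_tc.png",cv2.resize(T[145:265,300:510],None,fx=3.8,fy=3.8,interpolation=cv2.INTER_CUBIC))
E
```

```text
{'time_s': 21.4667, 'tool_pos': [0.4864, -0.1481, 0.2206], 'tool_rot': [-179.984, -0.0564, 96.1874], 'force': [0.0744, 0.4152, -1.5728], 'grip_width': 0.06506836751889611}
```

View pics/j_sc.png

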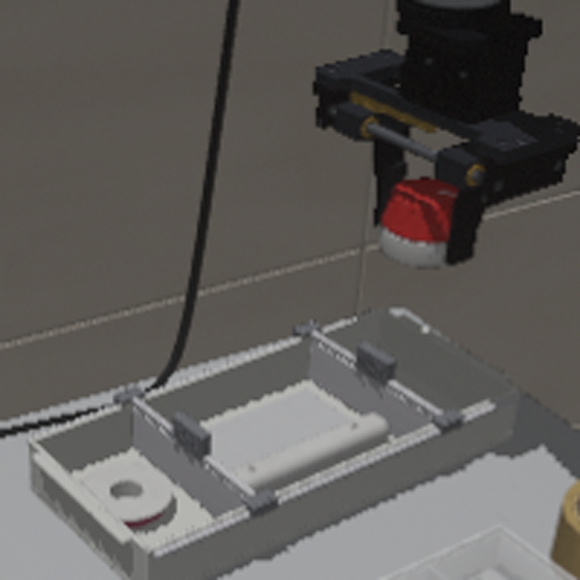

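View pics/j_wrist.png

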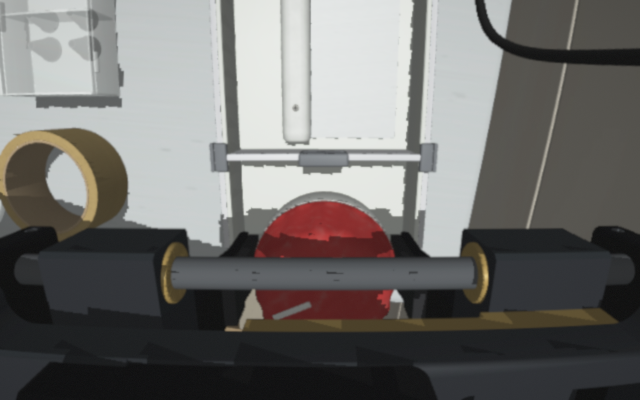

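View pics/j_tc.png

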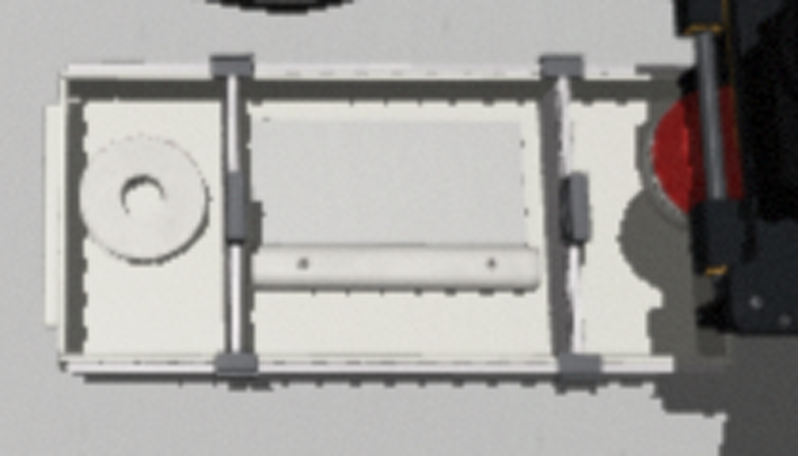

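The timer hangs upright over the right end and the scraper lies flat between the dividers. Checking the timer's edge against the divider and the end wall.

```bash
python3 - <<'E'
import pickle
from h import *
W=pickle.load(open("j_wrist.pkl","rb"));T=pickle.load(open("j_top.pkl","rb"));B=pickle.load(open("b_wrist.pkl","rb"));T0,S0=pickle.load(open("c0.pkl","rb"));A=pickle.load(open("a_wrist.pkl","rb"))
c=np.array([.4726,-.021]);th=np.radians(6.05);R=np.array([[np.cos(th),-np.sin(th)],[np.sin(th),np.cos(th)]])
a=lambda x,y:((x+.5)/3.8-.5+300,(y+.5)/3.8-.5+145)
def p(n,C,uv,z): q=onz(C,uv,z); print(n,(q*1000).round(1),"tote",((q[:2]-c)@R*1000).round(1))
p("tabR",W,(323,156),.068);p("shoe n",W,(219,157),.052);p("shoe f",W,(429,156),.052)
for z in (.148,.155,.16): p("timer base edge",W,(325,192),z)
p("T tabR",T,a(578,206),.068);p("T shoe n",T,a(578,358),.052);p("T shoe f",T,a(561,60),.052)
for z in (.148,.16):p("T timer edge",T,a(637,157),z)
p("T0 floor NR",T0,a(698,357),.004);p("T0 floor FR",T0,a(683,102),.004);p("T0 rim out NR",T0,a(733,370),.046);p("rim in FR",T0,a(706,82),.046);p("rim in NR",T0,a(727,357),.046);p("rim FL in",T0,a(66,82),.046);p("rimNL in",T0,a(66,355),.046)
p("A rim in R",A,(45,105),.046);p("A rim in L",A,(508,105),.046)
p("scr end R",W,(297,141),.012);p("scr screws T",T,a(303,263),.024);p("scr screws T",T,a(491,264),.024)
p("scr L",T,a(250,268),.019);p("scr R",T,a(540,268),.019)
p("spool",T,a(145,197),.019)
E
```

```text
tabR [ 481.6 -111.5   68. ] tote [ -0.6 -90.9]
shoe n [ 403.5 -122.1   52. ] tote [-79.4 -93.3]
shoe f [ 561.5 -104.6   52. ] tote [ 79.6 -92.5]
timer base edge [ 483.7 -119.7  148. ] tote [  0.6 -99.3]
timer base edge [ 483.5 -118.2  155. ] tote [  0.6 -97.8]
timer base edge [ 483.4 -117.1  160. ] tote [  0.6 -96.7]
T tabR [ 483.9 -112.3   68. ] tote [  1.6 -92. ]
T shoe n [ 408.2 -120.4   52. ] tote [-74.5 -92. ]
T shoe f [ 566.6 -104.1   52. ] tote [ 84.7 -92.5]
T timer edge [ 490.  -116.7  148. ] tote [  7.2 -97. ]
T timer edge [ 486.5 -113.1  160. ] tote [  4.1 -93. ]
T0 floor NR [ 423.6 -197.9    4. ] tote [ -67.4 -170.8]
T0 floor FR [ 565.9 -185.2    4. ] tote [  75.5 -173.1]
T0 rim out NR [ 411.6 -201.4   46. ] tote [ -79.7 -173. ]
rim in FR [ 564.6 -183.    46. ] tote [  74.5 -170.8]
rim in NR [ 418.  -198.2   46. ] tote [ -73.  -170.4]
rim FL in [528.2 156.3  46. ] tote [ 74.  170.5]
rimNL in [382.4 140.4  46. ] tote [-72.7 170. ]
A rim in R [ 415.8 -191.8   46. ] tote [ -74.5 -163.9]
A rim in L [380.4 137.9  46. ] tote [-75.  167.7]
scr end R [ 458.6 -107.4   12. ] tote [-23.1 -84.4]
scr screws T [448.1  20.2  24. ] tote [-20.   43.6]
scr screws T [458.4 -79.6  24. ] tote [-20.3 -56.8]
scr L [443.4  47.8  19. ] tote [-21.8  71.5]
scr R [ 460.1 -107.    19. ] tote [-21.5 -84.2]
spool [476.3 107.7  19. ] tote [ 17.2 127.6]
```

Timer centre is at tote y ≈ −130 and the compartment's middle is −132. I'll shift 2 mm and lower.

>>> drive_tool:
  commands:
    - [-0.2,0,1.5,0,0,0,0.5]
    - [0,0,2.5,0,0,0,0.5]
    - [0,0,2.5,0,0,0,0.5]
    - [0,0,2.0,0,0,0,0.5]
    - [0,0,1.5,0,0,0,0.5]
    - [0,0,1.5,0,0,0,0.5]
    - [0,0,1.0,0,0,0,0.5]
    - [0,0,0.7,0,0,0,0.5]
    - [0,0,0,0,0,0,0.5]
    - [0,0,0,0,0,0,0.5]

```text
time_s: 22.3
tool_pos: [0.4866, -0.1519, 0.0889]
tool_rot: [180.0, -0.0, 96.0]
force: [-0.0, -0.7, -0.1]
grip_width: 0.0656
```

>>> drive_tool:
  commands:
    - [0,0,0.3,0,0,0,0.5]
    - [0,0,0.3,0,0,0,0.5]
    - [0,0,0.1,0,0,0,0.5]
    - [0,0,0,0,0,0,0.5]
    - [0,0,0,0,0,0,0.5]

```text
time_s: 22.72
tool_pos: [0.4864, -0.1524, 0.0819]
tool_rot: [180.0, -0.0, 96.0]
force: [-0.2, 0.3, -1.2]
grip_width: 0.0654
```

>>> drive_tool:
  commands:
    - [0,0,0.1,0,0,0,0.5]
    - [0,0,0,0,0,0,0.5]
    - [0,0,0,0,0,0,0.5]

```text
time_s: 22.97
tool_pos: [0.4866, -0.1525, 0.081]
tool_rot: [180.0, 0.0, 96.0]
force: [-0.1, 0.0, -0.1]
grip_width: 0.0656
```

>>> drive_tool:
  commands:
    - [0,0,0.1,0,0,0,0.5]
    - [0,0,0,0,0,0,0.5]
    - [0,0,0,0,0,0,0.5]

```text
time_s: 23.22
tool_pos: [0.4866, -0.1525, 0.0809]
tool_rot: [180.0, -0.0, 96.0]
force: [-3.0, 0.8, 9.0]
grip_width: 0.0654
```

Contact on the floor. Open, retreat straight up, and move aside for a last look.

>>> drive_tool:
  commands:
    - [0,0,0,0,0,0,1]
    - [0,0,0,0,0,0,1]
    - [0,0,0,0,0,0,1]
    - [0,0,0,0,0,0,1]
    - [0,0,0,0,0,0,1]
    - [0,0,0,0,0,0,1]
    - [0,0,-0.5,0,0,0,1]
    - [0,0,-1.5,0,0,0,1]
    - [0,0,-2.5,0,0,0,1]
    - [0,0,-3.5,0,0,0,1]
    - [0,0,-3.5,0,0,0,1]
    - [0,0,-3,0,0,0,1]
    - [-2,0,-2,0,0,0,1]
    - [-3,0,0,0,0,0,1]
    - [-3,0,0,0,0,0,1]
    - [-3,0,0,0,0,0,1]
    - [-3,0,0,0,0,0,1]
    - [-3,0,0,0,0,0,1]
    - [-2,0,0,0,0,0,1]
    - [0,0,0,0,0,0,1]

```text
time_s: 24.88
tool_pos: [0.5046, -0.3466, 0.2451]
tool_rot: [-179.9, 0.2, 95.6]
force: [-1.2, 0.4, 0.4]
grip_width: 0.0869
```

```bash
python3 snap.py k wrist scene top; python3 - <<'E'
import cv2
T=cv2.imread("pics/k_scene.png")
cv2.imwrite("pics/k_sc.png",cv2.resize(T[140:250,280:470],None,fx=4,fy=4,interpolation=cv2.INTER_CUBIC))
T=cv2.imread("pics/k_top.png")
cv2.imwrite("pics/k_tc.png",cv2.resize(T[145:265,300:510],None,fx=3.8,fy=3.8,interpolation=cv2.INTER_CUBIC))
E
```

```text
{'time_s': 25.0333, 'tool_pos': [0.5062, -0.3407, 0.2446], 'tool_rot': [-179.9865, -0.0545, 96.0051], 'force': [-0.3135, -0.3443, -0.1065], 'grip_width': 0.08718126295787035}
```

View pics/k_sc.png

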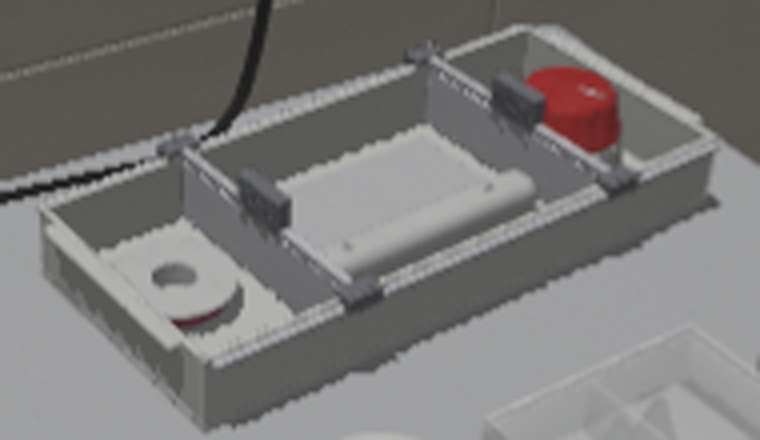

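View pics/k_tc.png

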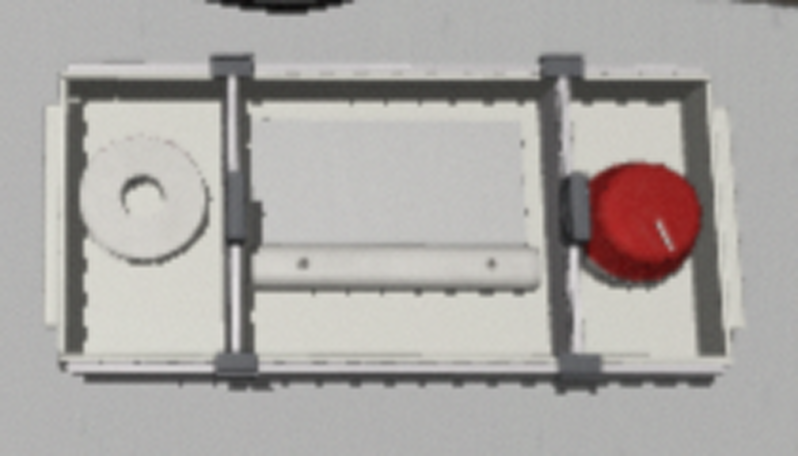

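View pics/k_wrist.png

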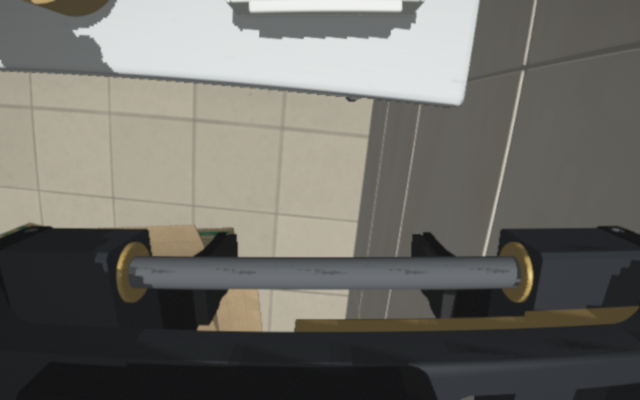

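Each item is in its own compartment. One numeric check of the timer's place and tilt.

```bash
python3 - <<'E'
import pickle
from h import *
T=pickle.load(open("k_top.pkl","rb"));S=pickle.load(open("k_scene.pkl","rb"));T0,S0=pickle.load(open("c0.pkl","rb"))
c=np.array([.4726,-.021]);th=np.radians(6.05);R=np.array([[np.cos(th),-np.sin(th)],[np.sin(th),np.cos(th)]])
def redc(C,x0,x1):
    h=cv2.cvtColor(C["img"],cv2.COLOR_BGR2HSV)
    m=(((h[...,0]<8)|(h[...,0]>172))&(h[...,1]>150)).astype(np.uint8);m[:,:x0]=0;m[:,x1:]=0;m[:140]=0;m[250:]=0
    k=max(cv2.findContours(m,0,1)[0],key=cv2.contourArea);return cv2.minEnclosingCircle(k)
u=redc(T,445,495);s=redc(S,400,450);print(u,s)
u0=redc(T0,238,290);print("start",u0,(onz(T0,u0[0],.03)*1000).round(1))
q=onz(T,u[0],.034);print((q*1000).round(1),((q[:2]-c)@R*1000).round(1))
a=lambda x,y:((x+.5)/3.8-.5+300,(y+.5)/3.8-.5+145);k=lambda x,y:((x+.5)/4-.5+280,(y+.5)/4-.5+140)
P,e=tri(T,a(664,235),S,k(593,92));print("mark",(P*1000).round(1),e)
E
```

```text
((467.870361328125, 202.5), 15.996870994567871) ((422.5, 167.0), 12.619529724121094)
start ((257.5172424316406, 171.89654541015625), 15.144309043884277) [507.7 277.5  30. ]
[ 488.5 -154.3   34. ] [   1.8 -134.2]
mark [ 476.  -163.2   52.5] 0.0041058338528305975
```

```bash
python3 -c "
from cell import env
print(env.sign_off())"
```

```text
the job is handed in; nothing more can be done
None
```

I handed the job in at about 25 s of the 70 s. `sign_off` gives no verdict, but my last checks met every condition I could measure.

**What I did:** I gripped each divider by its tab and slid it outwards. I then laid the scraper in the middle compartment and stood the timer in the right end compartment. Both were lowered until the floor pushed back with about 9 N, then released.

**Last checks**, from the final top and scene pictures (scraper from the pictures taken just before the timer was lowered, unchanged in the final ones), in tote coordinates:

| Item | Measured | Limit |
|---|---|---|
| Divider spacing | about 174 mm (left tab about +82.5, right about −92) | above 159 mm |
| Scraper | y about −6.6, so about 89 mm from the left tab and 85 mm from the right; centre x about +15 mm | 76 mm from each tab; x within 40 mm |
| Timer | y about −134, x about +2 mm | y between −145 and about −125; x within 50 mm |
| Spool | no measurable movement; beyond the left divider | 15 mm |

- **Attitude:** I judged the scraper flat and the timer upright by eye; I did not measure the tilt angles. The timer's white mark came out 52.5 mm above the table, which fits it standing on the floor.
- **Disagreements:** The wrist and top views differed by 1–3 mm, and up to 7 mm for one rim corner in a wrist view. The rays from the two views also missed each other by about 4 mm. All of this is within the margins left.
- **Robot:** It ended clear of everything, off the right end of the tote with the tool about 0.24 m up.

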